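Drop a check ball into the wide-bored housing

ROBOT

A 6-joint arm with a two-finger parallel gripper is mounted at the origin on the work surface. World frame = base frame: x ahead of the robot, y to its left, z up, the work surface at z = 0. Lengths are in mm, angles in degrees, forces in N, time in s.
With the tool pointing down it reaches from about 350 to 850 mm from the base axis. Payload 8.1 kg.
Tool frame: the origin (TCP) lies at the centre of the arm's flange, where the gripper is bolted on; the fingertips stand 173 mm ahead of it and the grasp point (between the pads) lies 155 mm ahead of it; z points along the fingers, y is the line along which they close (so a half turn about z gives the same grasp; the last joint's range is limited). The gripper opens to 85 mm and grips with 20 to 120 N. Pads are 22 mm wide; open, the fingers measure 114 mm over their backs; the gripper's body (76 mm by 85 mm) begins 54 mm behind the grasp point. The pads swing forward as they close: fully open they stand 13 mm farther back than shut.
Start: joints at [-78.404, 7.471, 85.268, -0, 87.261, -4.893], TCP at [170.326, -575.322, 404.692] pointing down, gripper open.
Joint ranges: [-169.43, 169.43], [-51.17, 129.36], [1.28, 143.12], [-76.62, 256.62], [0, 156.53], [-152.29, 152.29]. Speed limits (degrees/s): [136.94, 136.94, 159.86, 180, 180, 180].

INTERFACE

Orientations are given as [roll, pitch, yaw] about the fixed x, y, z axes, in that order (R = Rz(yaw) Ry(pitch) Rx(roll)).
In Python, from bench import * gives the robot as it stands.
- The arm moves only by the shell command python3 -m jog 'ROWS' [FORCE]. ROWS is text: rows parted by semicolons, each of 7 numbers parted by spaces: the shift along the tool's x, y, z scaled (see below), then the turn, a rotation vector about the tool's x, y, z scaled (see below), then the closure, from -1 (fully open) to 1 (shut). In form: tx ty tz wx wy wz hand; .... A call has 1 to 5 rows; each row shifts and turns the commanded pose from where the row before left it, along the tool's axes as they then stand; what a row does not reach is not made up. The controller multiplies each number of a shift by 0.1 m and each number of a turn by 60 degrees. A row lasts 1/8 s, in which the tool goes at most 62.5 mm and 10.7 degrees, less where a joint would pass 70% of its speed; a pose out of reach is approached as far as the arm can. A call with a number of a shift or a turn outside -1 to 1 is refused whole. A call with a gripper value outside its range is refused whole. The fingers move at their own pace and stop on an object; FORCE is the grip in N (left out, the last holds). Time passes only in rows, so rows that do not move let the fingers close. It gives the time, the measured TCP pose, the force, the opening and the grip force at its end, in the units of the state.
- sense(): the state, without advancing time (a new reading comes with each control period).
- snapshot(name): name is "side" or "top"; returns a dict with "img" (480x640x3 uint8, red, green, blue), "fx", "fy", "cx", "cy" (pixels), "extrinsics" (4x4, takes a point from camera to world coordinates). Camera axes: x right, y down, z forward; pixel columns grow to the right and rows downward; lengths in mm; the calibration is good to about 2 mm. A picture is of the moment at which its call begins. There is no depth.
- hand_in(): hands the job in; it is judged then, once.
The state is a dict: "time": time; "joint_pos": joint angles; "qd": joint speeds; "joint_efforts": joint torques, N m; "tool_pos": TCP position; "tcp_rot": TCP orientation; "ft_force": force on the tool from outside, world axes, zero at the start; "wrist_torque": the same for the moment, N m; "finger_gap": finger opening in mm; "grip_force": force on a finger pad.
Only numpy, scipy, OpenCV 4.12 (cv2) and the standard library are available. Lean on these libraries where they do the work, as an engineer would, in place of code of your own. Each camera call takes 0.05 s, during which the arm holds its last target. There are 200 camera calls.

TASK

Pick up the loaded drop cup (the square one with a steel tab at its foot and a ball in it), hold it upright over the housing with the wide bore, tab towards that housing's trip bar, and lower it so that the bar presses the tab up and the hinged bottom swings open, dropping the ball into the bore. Then stand the empty cup upright on the bench where you took it from and let go; never tip the cup on the way.

Things in the scene. Friction and masses are not known exactly. Their poses are not given: they have to be found in the camera images.
- cup_mid (a point): Middle of the loose drop cup, 37.5 mm above its foot: an upright square aluminium tube, 50 x 50 mm, 75 tall, walls 4, about 0.26 kg, ball inside; z up. A level steel release tab, 40 wide, 3 thick, sticks out of its +x side, from 25 to 67 mm from the cup's axis, 22 above the foot; grip the plain +y and -y sides. The other cups have no tab.
- cup_flap (a joint): Hinge of the cup's bottom, rad: 0 shut, 1.35 fully open. Tab and bottom are one sprung lever hinged 25 mm to +x of the cup's axis, 22 mm above its foot: pressing the tab up 35 mm (1 to 5 N) swings the bottom down to about 1; it springs shut when let go. The ball leaves at 0.6 to 0.9, from the cup's -x half.
- ball_center (a point): Centre of the steel ball, 16 mm in diameter, 17 g, lying loose on the cup's hinged bottom.
- bore (a point): Mouth centre of the wide bore (76 mm wide, 50 deep) in the fixed aluminium block, 100 x 100 mm, top 68 above the bench; z up. Trip bar on its +x side: level wire 8 thick, 80 long along y, 46 from the bore's axis, top 72 above the mouth. Cup centred, same yaw: tab meets bar with the cup's foot 52 above the mouth, ball is out by 17 above. The like block with a 34 mm bore is not the target.
Things that resemble listed ones, but are neither listed nor needed, are in the scene too. What is shaped like the part that bears bore but pink or yellow is not meant.

How it is judged:
By the outcome, as a careful person would: the job done as asked, in the order asked, and still so for the second after the job is handed in, with the robot touching nothing.
It also fails if it takes over 58 s, if anything falls off the work surface, if the arm or the gripper's body presses on something with over 40 N, if the wrist force passes 120 N, or if a joint passes its speed limit or range.

## Working session

There is one attempt and no reset: what is moved stays moved. The work goes in short steps, Python scripts to look and compute and a shell command to move; the robot and the scene stay as the last step left them, time stands still between calls to the robot, and variables do not carry over. Pictures are saved under pics/ and viewed, at most 10 in all, crops included, and the job is handed in when it is done.

```bash
ls; mkdir -p pics
python3 - <<'E'
from bench import *
import cv2,numpy as np
for n in("side","top"):
    s=snapshot(n);cv2.imwrite(f"pics/{n}0.png",s["img"][:,:,::-1])
    print(n,s["fx"],s["cx"],s["cy"],np.round(s["extrinsics"],3).tolist())
print(sense())
E
```

```text
pics
side 609.7635386787318 322.22137432492843 232.42341913329497 [[-0.998, -0.044, 0.054, 372.183], [-0.069, 0.543, -0.837, 1025.749], [0.007, -0.839, -0.544, 768.803], [0.0, 0.0, 0.0, 1.0]]
top 457.41375017511353 322.5328679995955 237.37706407374924 [[-0.008, -0.999, 0.043, 377.817], [-1.0, 0.009, 0.014, -28.095], [-0.014, -0.042, -0.999, 979.555], [0.0, 0.0, 0.0, 1.0]]
{'time': 0.1, 'joint_pos': array([-7.84044299e+01,  7.51064873e+00,  8.53212740e+01,  2.61047647e-04,
        8.72612990e+01, -4.89263762e+00]), 'qd': array([ 0.02080535, -0.11139378, -0.12187408,  0.0550364 ,  0.01845946,
       -0.0202574 ]), 'joint_efforts': array([ 5.46700248e-04, -5.70952713e+01, -5.01940835e+01, -2.14245238e-04,
        8.07494478e-03, -3.59761202e-05]), 'tool_pos': array([ 170.27773279, -575.12623416,  403.76739902]), 'tcp_rot': array([-1.79907140e+02, -8.21055346e-03,  1.64881883e+01]), 'ft_force': array([-0.27005363,  0.18234238,  0.40719602]), 'wrist_torque': array([ 0.00294702,  0.04672806, -0.01770632]), 'grip_force': 0.0, 'finger_gap': 85.37190907110114}
```

View pics/side0.png

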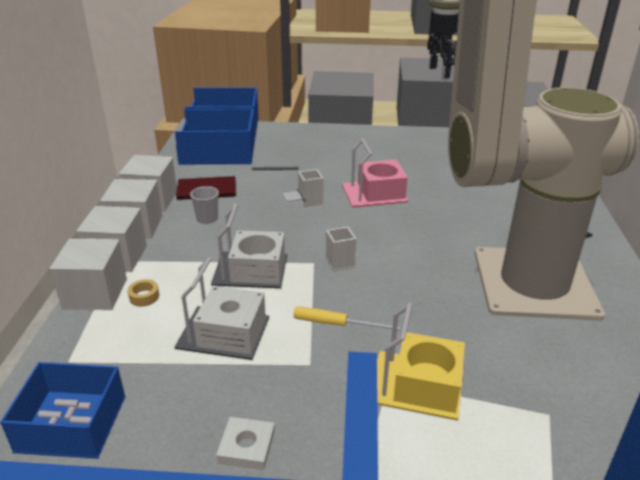

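View pics/top0.png

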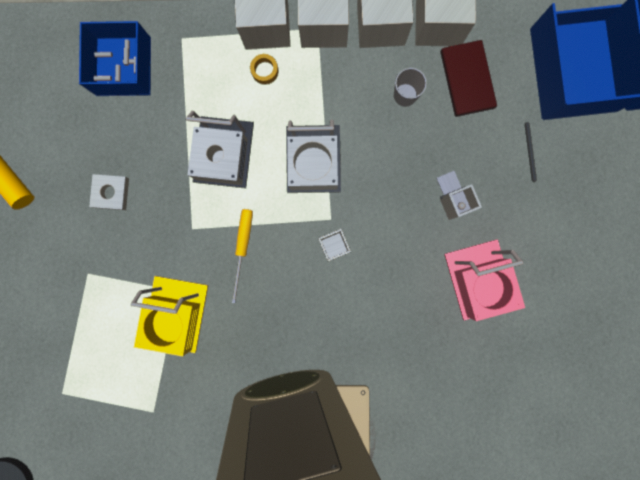

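Candidates in the top view:
- Cups: (463,200) has a tab at (448,183). (334,245) and the round one at (409,85) have none, so the cup is (463,200).
- Housings: aluminium at (313,160) with a wide bore, aluminium at (216,152) with a narrow bore, plus pink and yellow ones. The target is (313,160).

I'll confirm both in one enlarged crop.

Run:
```python
import cv2,numpy as np
t=cv2.imread("pics/top0.png");s=cv2.imread("pics/side0.png")
def c(i,x,y,w=80,h=60): return cv2.resize(i[y:y+h,x:x+w],(400,300),interpolation=cv2.INTER_CUBIC)
cv2.imwrite("pics/crop1.png",np.vstack([np.hstack([c(t,425,165),c(t,275,115,100,75)]),np.hstack([c(s,270,155),c(s,205,205,100,75+5)])]))
```

```text
(no output)
```

View pics/crop1.png

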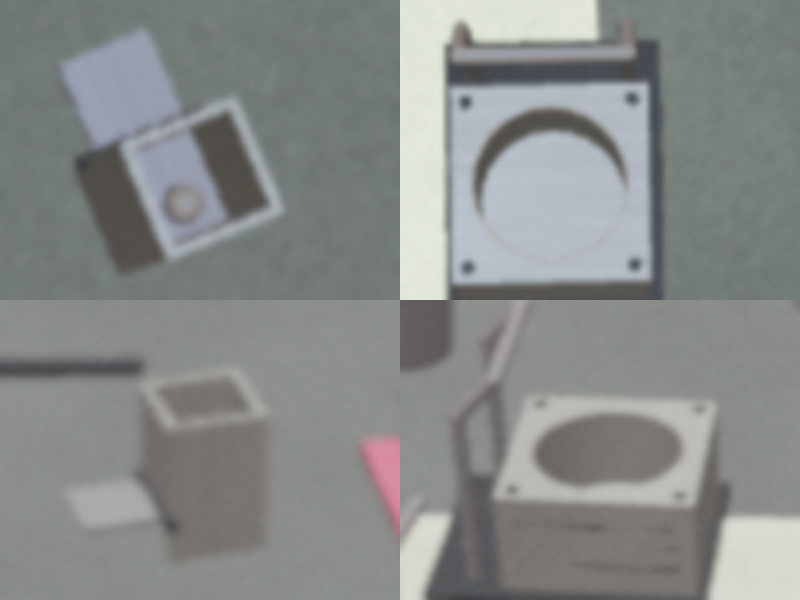

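The crop confirms both: a tabbed cup with the ball in it, and the aluminium housing with the wide bore and its bar at +x. Next I triangulate the corners.

```bash
cat > tri.py <<'E'
from bench import *
import numpy as np
def ray(s,p):
    E=np.array(s["extrinsics"]);d=E[:3,:3]@[(p[0]-s["cx"])/s["fx"],(p[1]-s["cy"])/s["fy"],1]
    return E[:3,3],d/np.linalg.norm(d)
def tri(t,s,pt,ps):
    A=[];b=[]
    for c,p in((t,pt),(s,ps)):
        o,d=ray(c,p);P=np.eye(3)-np.outer(d,d);A.append(P);b.append(P@o)
    return np.linalg.lstsq(np.vstack(A),np.hstack(b),rcond=None)[0]
def atz(c,p,z):
    o,d=ray(c,p);return o+d*(z-o[2])/d[2]
E
python3 - <<'E'
from tri import *
t=snapshot("top");s=snapshot("side")
np.set_printoptions(precision=1,suppress=True)
def show(n,T,S,z):
    P=np.array([tri(t,s,a,b) for a,b in zip(T,S)]);print(n,P.tolist() and P,"mean",P.mean(0))
    Q=np.array([atz(t,a,z) for a in T]);R=np.array([atz(s,a,z) for a in S]);print(" top@z",Q.mean(0)," side@z",R.mean(0))
    for W in(P,Q):
        f=(W[0]+W[1]-W[2]-W[3])[:2];print(" yaw",np.degrees(np.arctan2(f[1],f[0])))
    return Q
show("cup",[(449.4,194),(472.4,184.4),(481.8,207),(459,217)],[(302.6,181),(298.2,171),(317.4,169),(323.8,177.2)],75)
show("bore",[(286.75,136.25),(337.5,135.75),(338,185.75),(288,186)],[(229.25,258.3),(236.75,231.1),(284.25,232.2),(279.25,259.7)],68)
print("borectr",tri(t,s,(312.9,161),(257,245)),atz(t,(312.9,161),68))
print("bar",atz(t,(310.6,128),140),atz(t,(287.5,129.2),140),atz(t,(333.7,127),140))
print("tab",tri(t,s,(437.4,178),(288,201)),tri(t,s,(454.4,170.6),(283,193)))
E
```

```text
cup [[ 502.4 -268.5   72. ]
 [ 519.  -313.3   75.4]
 [ 473.5 -331.3   73.8]
 [ 454.2 -285.5   75.7]] mean [ 487.3 -299.7   74.2]
 top@z [ 486.7 -299.4   75. ]  side@z [ 487.6 -298.3   75. ]
 yaw 20.478686569998125
 yaw 21.321640089303887
bore [[620.3  54.8  66.8]
 [622.8 -47.5  64.4]
 [521.  -47.5  66.9]
 [520.   52.8  67.3]] mean [571.    3.1  66.3]
 top@z [570.7   3.1  68. ]  side@z [570.4   5.6  68. ]
 yaw 0.5685284322271145
 yaw 0.5898270316300857
borectr [571.5   2.5  65.4] [570.4   2.4  68. ]
bar [617.    3.8 140. ] [615.3  46.8 140. ] [618.4 -39.1 140. ]
tab [ 540.4 -257.4   21.4] [ 556.2 -292.9   23.1]
```

```bash
python3 -m jog '0.38 -0.175 0 0 0 0 -1;0.38 -0.175 0.1 0 0 0 -1;0.38 -0.175 0.1 0 0 0 -1;0.38 -0.175 0.1 0 0 0 -1;0.38 -0.175 0.1 0 0 0 -1'; python3 -m jog '0.38 -0.175 0.1 0 0 0 -1;0.38 -0.175 0.1 0 0 0 -1;0.38 -0.175 0.1 0 0 0 -1;0.38 -0.175 0.1 0 0 0 -1;0.38 -0.175 0.1 0 0 0 -1';python3 -m jog '0 0 0 0 0 -0.085 -1;0 0 0 0 0 0 -1;0 0 0 0 0 0 -1'
cat > go.py <<'E'
import sys,numpy as np
from tri import *
# target x y z yaw [jogged in the current tool frame]
x,y,z,w=map(float,sys.argv[1:5]);s=sense();p=s["tool_pos"];ya=s["tcp_rot"][2]
a=np.radians(ya);d=np.array([x,y,z])-p
print("pos",p.round(1),"rot",s["tcp_rot"].round(2),"F",s["ft_force"].round(1))
print("tool shift (units)",((np.array([[np.cos(a),np.sin(a),0],[np.sin(a),-np.cos(a),0],[0,0,-1]])@d)/100).round(3),"wz units",round(-(w-ya)/60,3))
E
python3 go.py 487 -299.4 205 21.5
```

```text
time: 0.82
tool_pos: [328.5, -436.4, 364.2]
tcp_rot: [-180.0, -0.0, 16.5]
ft_force: [0.5, -0.0, -0.2]
finger_gap: 85.2
grip_force: 0.0
time: 1.45
tool_pos: [485.9, -298.6, 314.3]
tcp_rot: [-180.0, 0.0, 16.5]
ft_force: [0.5, -0.9, 0.6]
finger_gap: 85.3
grip_force: 0.0
time: 1.82
tool_pos: [484.8, -300.0, 314.8]
tcp_rot: [180.0, 0.0, 21.5]
ft_force: [-0.6, -0.3, 0.4]
finger_gap: 85.3
grip_force: 0.0
pos [ 484.8 -300.   314.8] rot [179.99   0.    21.46] F [-0.6 -0.3  0.4]
tool shift (units) [0.023 0.003 1.098] wz units -0.001
```

```bash
python3 -m jog '0.023 0 0.2 0 0 0 -1;0 0 0.25 0 0 0 -1;0 0 0.25 0 0 0 -1;0 0 0.25 0 0 0 -1;0 0 0.15 0 0 0 -1'; python3 -m jog '0 0 0 0 0 0 -0.5;0 0 0 0 0 0 0;0 0 0 0 0 0 0.3;0 0 0 0 0 0 1;0 0 0 0 0 0 1' 40;python3 -m jog '0 0 0 0 0 0 1;0 0 0 0 0 0 1;0 0 0 0 0 0 1' 40
python3 - <<'E'
from tri import *
import cv2
a=snapshot("side")["img"][110:230,240:400,::-1];b=snapshot("top")["img"][130:250,400:560,::-1]
cv2.imwrite("pics/g1.png",cv2.resize(np.hstack([a,b]),(800,300),interpolation=cv2.INTER_CUBIC))
E
```

```text
time: 2.45
tool_pos: [486.1, -298.5, 201.9]
tcp_rot: [-179.8, 0.1, 21.5]
ft_force: [-0.1, -0.2, 0.3]
finger_gap: 85.7
grip_force: 0.0
time: 3.08
tool_pos: [487.6, -299.1, 205.7]
tcp_rot: [179.9, -0.1, 21.6]
ft_force: [-0.3, -0.2, 4.9]
finger_gap: 49.7
grip_force: 43.0
time: 3.45
tool_pos: [487.6, -299.1, 205.7]
tcp_rot: [179.9, -0.1, 21.6]
ft_force: [-0.6, -0.5, 6.0]
finger_gap: 49.6
grip_force: 43.2
```

View pics/g1.png

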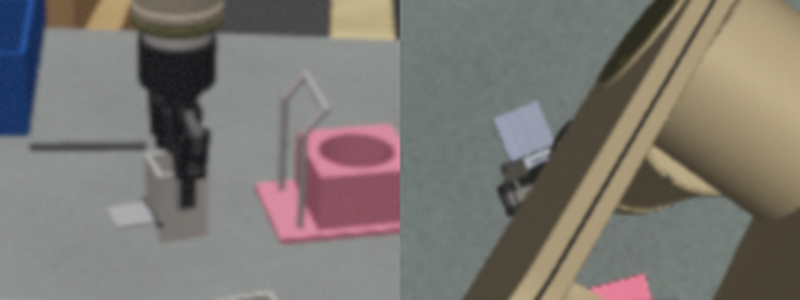

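The cup is held between the fingers at its plain sides. The side crop shows the tab free at lower left. Now I lift and carry it.

```bash
python3 -m jog '0 0 -0.05 0 0 0 1;0 0 -0.1 0 0 0 1;0 0 -0.2 0 0 0 1;0 0 -0.25 0 0 0 1;0 0 -0.25 0 0 0 1' 60|head -2; python3 -m jog '0 0 -0.25 0 0 0 1;0 0 -0.25 0 0 0 1;0 0 -0.2 0 0 0 1;0 0 -0.1 0 0 0 1;0 0 -0.05 0 0 0 1'
python3 -m jog '0.06 -0.08 0 0 0 0 1;0.13 -0.17 0 0 0 0 1;0.1875 -0.25 0 0 0 0 1;0.1875 -0.25 0 0 0 0 1;0.1875 -0.25 0 0 0 0 1'|head -2;python3 -m jog '0.1875 -0.25 0 0 0 0 1;0.1875 -0.25 0 0 0 0 1;0.1875 -0.25 0 0 0 0 1;0.1875 -0.25 0 0 0 0 1;0.1875 -0.25 0 0 0 0 1'|head -2
python3 -m jog '0.13 -0.17 0 0 0 0 1;0.06 -0.08 0 0 0 0 1;0 0 0 0 0 0.05 1;0 0 0 0 0 0.1 1;0 0 0 0 0 0.1 1'|head -2
python3 -m jog '0 0 0 0 0 0.06 1;0 0 0 0 0 0.03 1;0 0 0 0 0 0 1;0 0 0 0 0 0 1'
python3 go.py 570.5 2.8 375 1
python3 - <<'E'
from tri import *
import cv2
a=snapshot("side")["img"][120:280,180:340,::-1];b=snapshot("top")["img"][80:240,240:400,::-1]
cv2.imwrite("pics/g2.png",cv2.resize(np.hstack([a,b]),(800,400),interpolation=cv2.INTER_CUBIC))
E
```

```text
time: 4.18
tool_pos: [487.2, -298.8, 291.8]
time: 4.8
tool_pos: [487.2, -298.8, 375.1]
tcp_rot: [180.0, -0.0, 21.6]
ft_force: [1.0, 0.2, -3.5]
finger_gap: 49.1
grip_force: 62.5
time: 5.42
tool_pos: [520.5, -175.6, 373.8]
time: 6.05
tool_pos: [561.3, -24.8, 373.8]
time: 6.68
tool_pos: [569.6, 3.2, 374.1]
time: 7.18
tool_pos: [569.9, 2.9, 374.6]
tcp_rot: [-180.0, 0.0, 1.2]
ft_force: [-0.2, -0.5, -2.5]
finger_gap: 49.6
grip_force: 62.6
pos [569.9   2.9 374.6] rot [-1.80e+02  1.00e-02  1.24e+00] F [-0.2 -0.5 -2.5]
tool shift (units) [ 0.006  0.001 -0.004] wz units 0.004
```

View pics/g2.png

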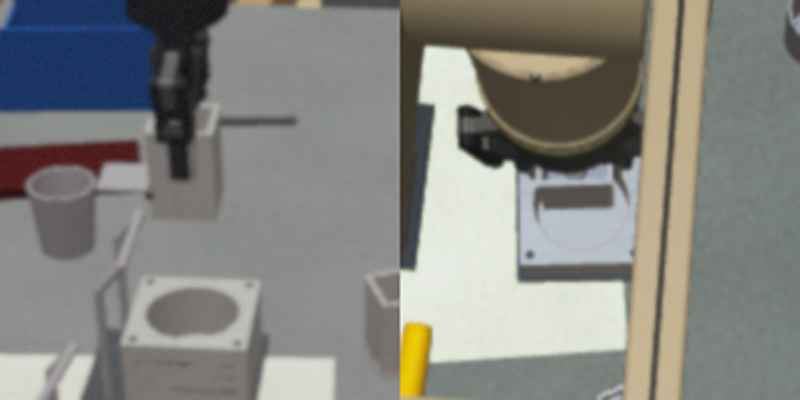

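The cup hangs upright over the bore with its tab towards the bar. From its near bottom edge, px about (240,205) to (266,207), I check the cup's x.

Run:
```python
from tri import *
s=snapshot("side")
for p in((240,205.4),(266,207),(239.5,170),(266,173.5)):
    o,d=ray(s,p);print(p,(o+d*(27.8-o[1])/d[1]).round(1))
```

```text
(240, 205.4) [595.3  27.8 173.3]
(266, 207) [545.1  27.8 172.1]
(239.5, 170) [591.2  27.8 249.5]
(266, 173.5) [541.9  27.8 244.3]
```

```bash
python3 -m jog '0.01 0 0.05 0 0 0 1;0 0 0.1 0 0 0 1;0 0 0.12 0 0 0 1;0 0 0.1 0 0 0 1;0 0 0.06 0 0 0 1'; python3 -m jog '0 0 0.05 0 0 0 1;0 0 0.05 0 0 0 1;0 0 0.05 0 0 0 1;0 0 0.05 0 0 0 1'
python3 - <<'E'
from tri import *
import cv2
a=snapshot("side")["img"][160:320,180:340,::-1];b=snapshot("top")["img"][80:240,240:400,::-1]
cv2.imwrite("pics/g3.png",cv2.resize(np.hstack([a,b]),(800,400),interpolation=cv2.INTER_CUBIC))
E
```

```text
time: 7.95
tool_pos: [570.7, 2.9, 330.4]
tcp_rot: [-180.0, 0.1, 1.2]
ft_force: [0.1, -0.1, -2.3]
finger_gap: 49.1
grip_force: 62.6
time: 8.45
tool_pos: [571.2, 2.8, 311.8]
tcp_rot: [180.0, -0.1, 1.2]
ft_force: [-0.9, 0.4, -1.9]
finger_gap: 49.2
grip_force: 62.5
```

View pics/g3.png

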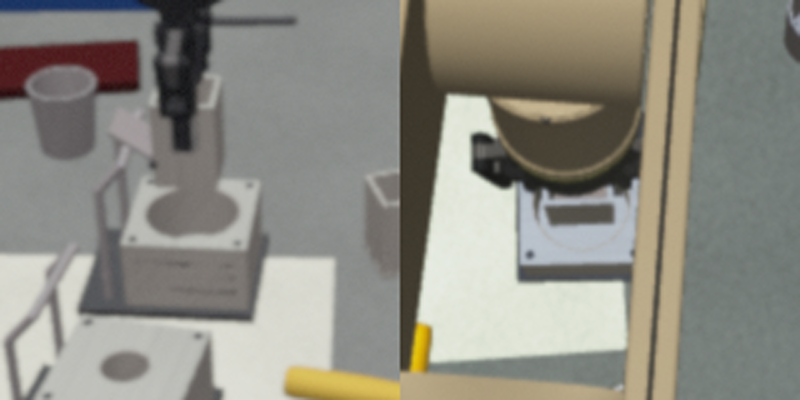

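The tab is on the bar and tilting up, and the cup is centred over the bore, so I keep lowering.

```bash
python3 -m jog '0 0 0.05 0 0 0 1;0 0 0.05 0 0 0 1;0 0 0.05 0 0 0 1;0 0 0.05 0 0 0 1;0 0 0.03 0 0 0 1';python3 -m jog '0 0 0 0 0 0 1;0 0 0 0 0 0 1;0 0 0 0 0 0 1;0 0 0 0 0 0 1'
python3 - <<'E'
from tri import *
import cv2
a=snapshot("side")["img"][170:290,200:320,::-1];b=snapshot("top")["img"][110:230,260:380,::-1]
cv2.imwrite("pics/g4.png",cv2.resize(np.hstack([a,b]),(800,400),interpolation=cv2.INTER_CUBIC))
E
```

```text
time: 9.18
tool_pos: [570.8, 2.9, 288.0]
tcp_rot: [-180.0, 0.0, 1.2]
ft_force: [-1.3, -1.0, -2.2]
finger_gap: 49.4
grip_force: 62.6
time: 9.68
tool_pos: [571.0, 2.9, 288.8]
tcp_rot: [-180.0, -0.0, 1.2]
ft_force: [-1.3, 0.9, -2.3]
finger_gap: 49.1
grip_force: 62.6
```

View pics/g4.png

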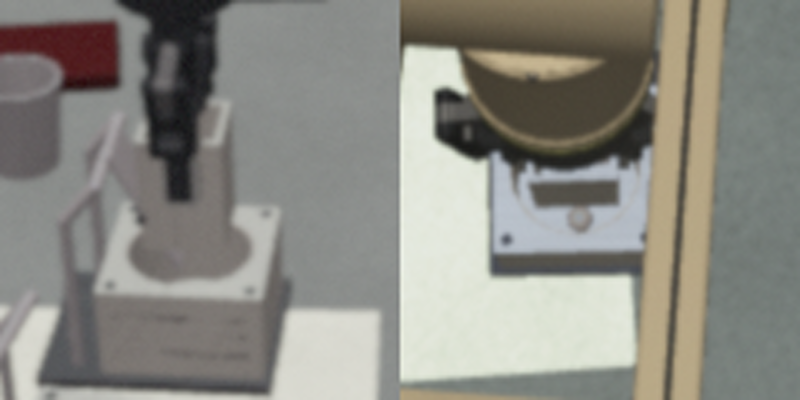

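In the top crop at (580,217), about px (314,175), the ball lies in the bore. I raise the cup and return it.

```bash
python3 -m jog '0 0 -0.05 0 0 0 1;0 0 -0.08 0 0 0 1;0 0 -0.1 0 0 0 1;0 0 -0.12 0 0 0 1;0 0 -0.15 0 0 0 1'|head -2; python3 -m jog '0 0 -0.15 0 0 0 1;0 0 -0.12 0 0 0 1;-0.01 0 -0.07 0 0 0 1;0 0 -0.02 0 0 -0.03 1;0 0 0 0 0 -0.06 1'|head -2
python3 -m jog '0 0 0 0 0 -0.1 1;0 0 0 0 0 -0.1 1;0 0 0 0 0 -0.05 1;-0.06 0.08 0 0 0 0 1;-0.13 0.17 0 0 0 0 1'|head -3
python3 -m jog '-0.1875 0.25 0 0 0 0 1;-0.1875 0.25 0 0 0 0 1;-0.1875 0.25 0 0 0 0 1;-0.1875 0.25 0 0 0 0 1;-0.1875 0.25 0 0 0 0 1'|head -2
python3 -m jog '-0.1875 0.25 0 0 0 0 1;-0.1875 0.25 0 0 0 0 1;-0.1875 0.25 0 0 0 0 1;-0.13 0.17 0 0 0 0 1;-0.06 0.08 0 0 0 0 1'|head -2
python3 -m jog '0 0 0 0 0 0 1;0 0 0 0 0 0 1;0 0 0 0 0 0 1'; python3 go.py 487.6 -299.1 205.7 21.6
```

```text
time: 10.4
tool_pos: [571.2, 2.8, 340.0]
time: 11.02
tool_pos: [569.9, 2.8, 374.4]
time: 11.65
tool_pos: [561.2, -27.6, 374.2]
tcp_rot: [-180.0, 0.0, 21.6]
time: 12.28
tool_pos: [519.5, -179.6, 374.3]
time: 12.9
tool_pos: [486.6, -299.9, 374.4]
time: 13.28
tool_pos: [487.5, -298.0, 374.7]
tcp_rot: [-180.0, -0.0, 21.7]
ft_force: [-1.3, -0.7, -2.4]
finger_gap: 49.4
grip_force: 62.7
pos [ 487.5 -298.   374.7] rot [-1.7999e+02 -1.0000e-02  2.1650e+01] F [-1.3 -0.7 -2.4]
tool shift (units) [-0.003  0.011  1.69 ] wz units 0.001
```

```bash
python3 -m jog '0 0.01 0.1 0 0 0 1;0 0 0.25 0 0 0 1;0 0 0.25 0 0 0 1;0 0 0.25 0 0 0 1;0 0 0.25 0 0 0 1'|head -2; python3 -m jog '0 0 0.22 0 0 0 1;0 0 0.15 0 0 0 1;0 0 0.08 0 0 0 1;0 0 0.06 0 0 0 1;0 0 0.03 0 0 0 1';python3 -m jog '0 0 0.02 0 0 0 1;0 0 0.01 0 0 0 1;0 0 0 0 0 0 1;0 0 0 0 0 0 1'
```

```text
time: 13.9
tool_pos: [487.4, -299.3, 263.1]
time: 14.52
tool_pos: [487.8, -299.9, 211.0]
tcp_rot: [180.0, -0.0, 21.6]
ft_force: [0.8, -0.6, -2.8]
finger_gap: 49.6
grip_force: 62.7
time: 15.02
tool_pos: [487.6, -299.8, 207.9]
tcp_rot: [180.0, -0.0, 21.6]
ft_force: [0.2, -0.4, -2.8]
finger_gap: 49.4
grip_force: 62.7
```

```bash
python3 -m jog '0 0 0.01 0 0 0 1;0 0 0.01 0 0 0 1;0 0 0 0 0 0 1;0 0 0 0 0 0 1'; python3 -m jog '0 0 0.005 0 0 0 1;0 0 0 0 0 0 1;0 0 0 0 0 0 1'
```

```text
time: 15.52
tool_pos: [487.6, -299.8, 205.8]
tcp_rot: [180.0, -0.0, 21.6]
ft_force: [-0.5, -0.3, 0.2]
finger_gap: 49.2
grip_force: 62.8
time: 15.9
tool_pos: [487.6, -299.8, 205.8]
tcp_rot: [180.0, -0.0, 21.6]
ft_force: [-2.7, 1.9, 4.8]
finger_gap: 49.3
grip_force: 63.5
```

The cup is on the bench, so I release it, retract, and look.

```bash
python3 -m jog '0 0 0 0 0 0 0.1;0 0 0 0 0 0 -0.2;0 0 0 0 0 0 -0.6;0 0 0 0 0 0 -1;0 0 0 0 0 0 -1' 20; python3 -m jog '0 0 0 0 0 0 -1;0 0 0 0 0 0 -1;0 0 0 0 0 0 -1;0 0 -0.1 0 0 0 -1;0 0 -0.2 0 0 0 -1';python3 -m jog '0 0 -0.3 0 0 0 -1;0 0 -0.4 0 0 0 -1;0 0 -0.4 0 0 0 -1;0 0 -0.3 0 0 0 -1;-0.3 0 0 0 0 0 -1'|head -2;python3 -m jog '-0.4 0.2 0 0 0 0 -1;-0.4 0.2 0 0 0 0 -1;-0.4 0.2 0 0 0 0 -1;0 0 0 0 0 0 -1;0 0 0 0 0 0 -1'
python3 - <<'E'
from tri import *
import cv2
a=snapshot("side")["img"];b=snapshot("top")["img"]
r=lambda i:cv2.resize(i[:,:,::-1],(400,300),interpolation=cv2.INTER_CUBIC)
cv2.imwrite("pics/g5.png",np.vstack([np.hstack([r(a[155:215,270:350]),r(b[165:225,425:505])]),np.hstack([r(a[205:280,205:305]),r(b[115:190,275:375])])]))
E
```

```text
time: 16.52
tool_pos: [487.5, -299.8, 205.1]
tcp_rot: [180.0, -0.0, 21.6]
ft_force: [1.1, -0.0, -0.8]
finger_gap: 85.8
grip_force: 0.0
time: 17.15
tool_pos: [487.2, -299.5, 235.5]
tcp_rot: [-179.9, 0.1, 21.6]
ft_force: [-0.1, -0.3, -0.2]
finger_gap: 85.6
grip_force: 0.0
time: 17.77
tool_pos: [461.0, -310.9, 381.1]
time: 18.4
tool_pos: [370.2, -410.7, 376.5]
tcp_rot: [179.9, -0.0, 21.5]
ft_force: [0.3, 0.2, -0.8]
finger_gap: 85.2
grip_force: 0.0
```

View pics/g5.png

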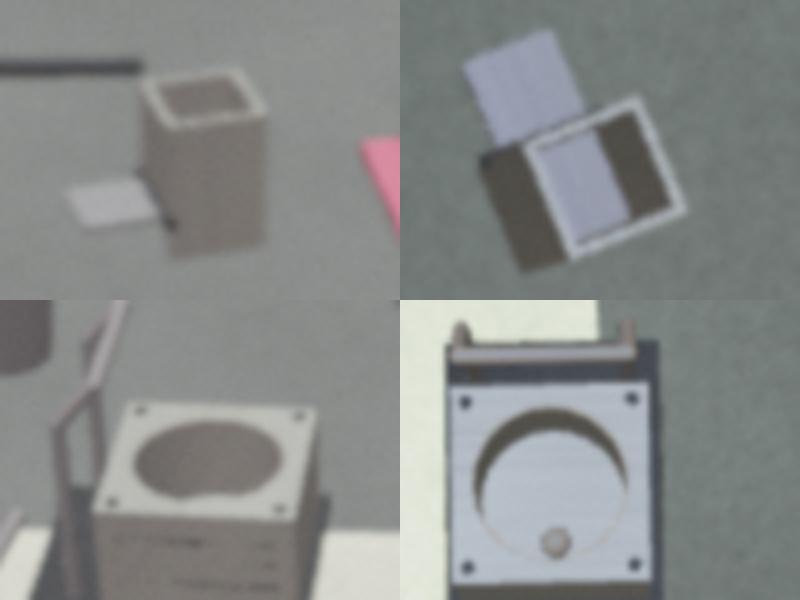

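The empty cup stands upright in its original place, and the ball lies in the wide bore (top crop (556,542)).

```bash
python3 -c "
from bench import *
print(hand_in())"
```

```text
the job is handed in; nothing more can be done
None
```

The job is done and handed in at about 18.5 s: the ball is in the wide bore, and the empty cup stands upright where it was taken from, released, with the arm clear of everything.

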